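# Clip down the cover of a control case in opposite-corner order

## Robot

A 6-joint arm with a two-finger parallel gripper is mounted at the origin on the work surface. World frame = base frame: x ahead of the robot, y to its left, z up, the work surface at z = 0. Lengths are in m, angles in rad, forces in N, time in s.
With the tool pointing down it reaches from about 0.35 to 1 m from the base axis. Payload 7.1 kg.
Tool frame: the origin (TCP) lies on the centre line of the jaws, within the pads' length; the fingertips stand 14 mm ahead of it and the grasp point (between the pads) lies 5 mm behind it; z points along the fingers, x is the direction in which the jaws open and shut, and the axes are right-handed (so a half turn about z gives the same grasp; the last joint's range is limited). The gripper opens to 85 mm and grips with 20 to 120 N. Pads are 22 mm wide; open, the fingers measure 114 mm over their backs; the gripper's body (76 mm by 85 mm) begins 54 mm behind the grasp point. The pads swing forward as they close: fully open they stand 13 mm farther back than shut.
Start: joints at [1.299, 0.423, 1.63, -0, 1.089, -0.019], TCP at [0.156, 0.605, 0.245] pointing down, gripper open.
Joint ranges: [-3, 3], [-0.9, 2.11], [0.09, 2.58], [-1.31, 4.45], [0.11, 2.69], [-2.54, 2.54]. Speed limits (rad/s): [2.39, 2.39, 3.01, 3.14, 3.14, 3.14].

## Interface

Orientations are given as a rotation vector (axis times angle).
In Python, from workcell import readout, read_camera, get_calibration, workorder, trace, pinpoint gives the robot as it stands.
- The arm moves only by the shell command python3 -m inch 'ROWS' [FORCE]. ROWS is JSON, a list that holds one entry, the list of rows, each a list of 7 numbers: the shift along the tool's x, y, z in m, then the turn, a rotation vector about the tool's x, y, z in degrees, then the opening, from 0 (shut) to 1 (fully open). A call has 1 to 10 rows; each row is the pose to reach, as a shift and turn from the pose commanded when the call began, along the tool's axes at that moment; what a row does not reach only later rows make up. A row lasts 1/12 s, in which the tool goes at most 41.7 mm and 7.16 degrees, less where a joint would pass 70% of its speed; a pose out of reach is approached as far as the arm can. A call with a gripper value outside its range is refused whole. The fingers move at their own pace and stop on an object; FORCE is the grip in N (left out, the last holds). Time passes only in rows, so rows that repeat a pose let the fingers close. It gives the time, the measured TCP pose, the force and the opening at its end, in the units of the state.
- readout.sense(): the state, without advancing time (a new reading comes with each control period).
- read_camera(name): name is "scene" or "top" or "wrist"; returns the picture (420x560x3 uint8, red, green, blue); there is no depth.
- get_calibration(name): a dict with "mtx" (3x3 intrinsics, pixels), "origin" and "attitude" of the camera in the world; the wrist camera has in their place "T_tool_cam" (4x4, takes a point from camera to tool coordinates, whose origin is the TCP and whose axes are the tool frame's). Camera axes: x right, y down, z forward; pixel columns grow to the right and rows downward; lengths in m; the calibration is good to about 2 mm. A picture is of the moment at which its call begins: read the wrist's pose just before it. get_calibration takes no time and is no camera call.
- workorder.hand_in(): hands the job in, once; it reports no verdict.
Trained networks look in the newest picture that a camera, given by its name, has taken for a name from the list of things; names that differ only in an ending like _2 or _b are one class to them, and where a whole thing is asked for, a point or a joint stands for the part that bears it (a point fixed in the world has none). Each returns a list of dicts, best first, with "conf" (0 to 1); they miss things now and then, are a little off and sometimes report something else, mostly with a low value. They report only what shows in the picture. A call takes as long as a camera call.
- trace(query, camera): "pixels" (420x560 bool, what is visible of it).
- pinpoint(query, camera): "location" ([x, y, z] in m, in the coordinates of the camera as it stood for that picture, good to about 4 mm: a listed point, or the origin of a listed thing).
The state is a dict: "clock": time; "joints": joint angles; "joint_velocities": joint speeds; "tau": joint torques, N m; "position": TCP position; "orientation": TCP orientation; "ft_force": force on the tool from outside, world axes, zero at the start; "torque": the same for the moment, N m; "finger_gap": finger opening in m.
Only numpy, scipy, OpenCV 4.12 (cv2) and the standard library are available. Lean on these libraries where they do the work, as an engineer would, in place of code of your own. Each camera call takes 0.05 s, during which the arm holds its last target. There are 200 camera calls.

## Task

One black control case on the bench still has its four cover clips standing up. Snap them flat over the rim so that the cover seats evenly: the yellow clip first, then the one at the diagonally opposite corner, and only then the remaining two, in either order.

Things in the scene. Friction and masses are not known exactly. Their poses are not given: they have to be found in the camera images.
- case: The black case whose clips stand up, fixed on the bench, any way round. Origin: centre of its underside; x along its 220 mm length, y along its 150 mm width, z up. Cover 76 mm high, its rim 80 mm. Clips hinge on both long walls at x = +-80, y = +-86, axes level along x, 82 mm above the bench. Another black case nearby, its clips already flat, is not part of the job.
- clip_yellow_pad (a point): Yellow clip: a lever 52 mm from hinge to tip, 24 wide, 5 thick, 8 at the ribbed pad (last 24 mm). Point: middle of the pad's top face, 40 mm from the hinge. Its x axis runs from hinge to tip, inward over the cover; z out of the pad's face. Raised: leans inward, 49 degrees up from level, point about 117 mm above the bench. Shut: level, point 88.5 mm above the bench.
- clip_opposite_pad (a point): Light-grey clip at the corner diagonally opposite the yellow one. Same size, point and axes as the yellow clip. All four hinges are over-centre: pushed down on the pad from above with about 5 to 15 N, a clip snaps flat by itself once less than about 15 degrees from level; let go sooner it springs back up or stays half-way.
- clip_side_a_pad (a point): Light-grey clip on the same long wall as the yellow one, 160 mm from it. Same size, point, axes and action as the yellow clip.
- clip_side_b_pad (a point): Light-grey clip straight across the case's width from the yellow one. Same size, point, axes and action as the yellow clip.

How it is judged:
On the way, in this order (a step that is already met when the one before it is completed fails the run):
1. the yellow clip is down while the other three still stand up (height (world z) of clip_yellow_pad below 0.095 m and height (world z) of each of clip_opposite_pad, clip_side_a_pad, clip_side_b_pad above 0.103 m), for 0.1 s.
2. the diagonally opposite clip is down too, while the remaining two still stand up (height (world z) of each of clip_yellow_pad, clip_opposite_pad below 0.095 m and height (world z) of each of clip_side_a_pad, clip_side_b_pad above 0.103 m), for 0.1 s.
3. the remaining two clips are down as well (height (world z) of each of clip_yellow_pad, clip_opposite_pad, clip_side_a_pad, clip_side_b_pad below 0.095 m), for 0.1 s.
At the end, for the whole second after the job is handed in: All four clips lie flat over the rim: each pad point is lower than 95 mm above the bench (flat is 88.5 mm, so within about 9 degrees of level) (all of step 3); the robot touches nothing.
It also fails if it takes over 42 s, if anything falls off the work surface, if the arm or the gripper's body presses on something with over 40 N, if the wrist force passes 120 N, or if a joint passes its speed limit or range.

## Working session

There is one attempt and no reset: what is moved stays moved. The work goes in short steps, Python scripts to look and compute and a shell command to move; the robot and the scene stay as the last step left them, time stands still between calls to the robot, and variables do not carry over. Pictures are saved under pics/ and viewed, about 8 in all and at most 12, crops included, and the job is handed in when it is done.

```bash
mkdir -p pics; cat > h.py <<'E'
import numpy as np, cv2
from scipy.spatial.transform import Rotation as R
from workcell import readout, read_camera, get_calibration, workorder, trace, pinpoint
def cam(name):
    c=get_calibration(name)
    if 'T_tool_cam' in c:
        s=readout.sense(); T=np.eye(4); T[:3,:3]=R.from_rotvec(s['orientation']).as_matrix(); T[:3,3]=s['position']
        return np.array(c['mtx']), T@np.array(c['T_tool_cam'])
    T=np.eye(4); a=np.array(c['attitude']); T[:3,:3]=a if a.shape==(3,3) else R.from_rotvec(a).as_matrix(); T[:3,3]=c['origin']
    return np.array(c['mtx']),T
def proj(K,T,p):
    q=T[:3,:3].T@(np.array(p)-T[:3,3]); return (K@q/q[2])[:2]
def atz(K,T,uv,z):
    d=T[:3,:3]@np.linalg.solve(K,[*uv,1]); return T[:3,3]+d*(z-T[2,3])/d[2]
E
python3 - <<'E'
from h import *
print(get_calibration('top'))
ims=[]
for n in ('top','scene'):
    im=read_camera(n); cv2.imwrite(f'pics/{n}0.png',im[...,::-1]); K,T=cam(n)
    for q in ('case','clip_yellow_pad','clip_opposite_pad','clip_side_a_pad'):
        for d in pinpoint(q,n):
            p=T@[*d['location'],1]; print(n,q,round(d['conf'],2),p[:3].round(3),proj(K,T,p[:3]).round())
print(readout.sense())
E
```

```text
{'mtx': array([[504.45423252,   0.        , 269.99709925],
       [  0.        , 504.45423252, 204.54081071],
       [  0.        ,   0.        ,   1.        ]]), 'origin': array([0.44922636, 0.00185891, 0.73791292]), 'attitude': array([-2.14604927,  2.08942967, -0.20404504])}
top case 0.92 [ 0.569 -0.073  0.006] [323. 222.]
top clip_yellow_pad 0.89 [ 0.464 -0.055  0.116] [317. 293.]
top clip_opposite_pad 0.82 [ 0.674 -0.084  0.112] [341. 130.]
top clip_side_a_pad 0.63 [ 0.578 -0.172  0.116] [411. 203.]
scene case 0.58 [ 0.569 -0.073 -0.003] [243. 227.]
scene clip_yellow_pad 0.57 [ 0.465 -0.057  0.118] [269. 143.]
scene clip_opposite_pad 0.88 [ 0.667 -0.085  0.118] [206. 215.]
scene clip_side_a_pad 0.75 [ 0.575 -0.176  0.117] [180. 167.]
{'clock': 0.5, 'joints': array([ 1.29896735e+00,  4.23126523e-01,  1.62997406e+00,  2.09682810e-05,
        1.08857074e+00, -1.90089152e-02]), 'joint_velocities': array([ 0.00282172,  0.00022634,  0.00158564,  0.00049574, -0.00039262,
        0.00012747]), 'tau': array([-1.62306289e-03, -5.56891322e+01, -2.81903780e+01, -6.53692132e-05,
        1.78219027e-03, -4.45831787e-06]), 'position': array([0.15629589, 0.60508778, 0.24527333]), 'orientation': array([ 2.48376553e+00,  1.92361941e+00, -1.16547559e-04]), 'ft_force': array([ 0.67800837,  0.08646967, -0.22135207]), 'torque': array([-0.0021545 , -0.0426575 , -0.01903792]), 'finger_gap': 0.08532482763909431}
```

View pics/top0.png

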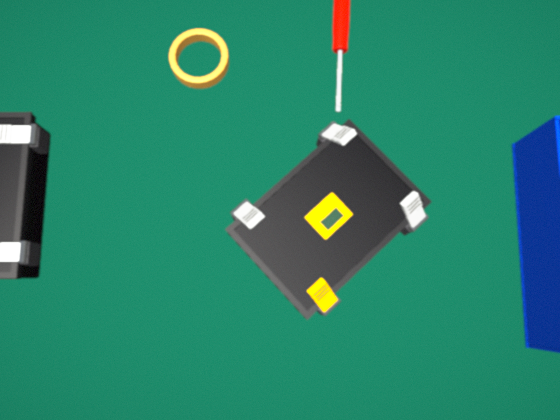

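View pics/scene0.png

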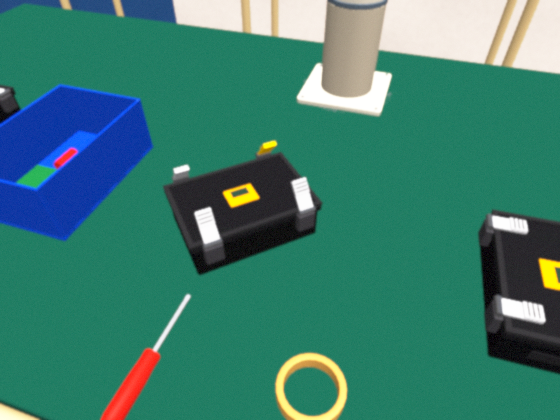

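The top view shows the job's case with yellow at (322,295), the opposite clip at (339,133), and the others at (413,209) and (248,214). The scene view agrees. The other case, with its clips flat, is at the left edge. Next I fit the case pose.

```bash
cat >> h.py <<'E'
def tool_delta(p):
    s=readout.sense(); return R.from_rotvec(s['orientation']).inv().apply(np.array(p)-s['position'])
E
python3 - <<'E'
from h import *
from scipy.optimize import least_squares
names=['Y','O','A','B']; loc=np.array([[-80,64.7],[80,-64.7],[80,64.7],[-80,-64.7]])/1e3
obs=[]
guess={'Y':(.464,-.055),'O':(.674,-.084),'A':(.577,-.174),'B':(.56,.035)}
for n in ('top','scene'):
    read_camera(n); K,T=cam(n)
    for q in ('clip_yellow_pad','clip_opposite_pad'):
        for d in pinpoint(q,n):
            p=(T@[*d['location'],1])[:3]
            k=min(guess,key=lambda k:np.hypot(*(p[:2]-guess[k]))); print(n,q,k,round(d['conf'],2),p.round(3))
            if np.hypot(*(p[:2]-guess[k]))<.03 and d['conf']>.4: obs.append((k,p))
def best(sgn):
    def f(v):
        c,s=np.cos(v[2]),np.sin(v[2]); return np.concatenate([np.array([[c,-s],[s,c]])@(loc[names.index(k)]*[1,sgn])+v[:2]-p[:2] for k,p in obs])
    return min((least_squares(f,[.569,-.073,a],loss='soft_l1',f_scale=.004) for a in np.arange(-3,3.2,1)),key=lambda r:r.cost)
r=[(best(s),s) for s in (1,-1)]; b,sgn=min(r,key=lambda t:t[0].cost); v=b.x
print(v,np.degrees(v[2]),sgn,'res mm',(b.fun.reshape(-1,2)*1e3).round(1).tolist())
c,s=np.cos(v[2]),np.sin(v[2]); M=np.array([[c,-s],[s,c]])
st=readout.sense(); Rt=R.from_rotvec(st['orientation']).as_matrix(); print(Rt.round(3))
K,T=cam('top'); im=cv2.imread('pics/top0.png')
for i,k in enumerate(names):
    l=loc[i].copy(); l[1]=np.sign(l[1])*.046; l=l*[1,sgn]
    P=[*(M@l+v[:2]),.17]; print(k,np.round(P,4),'tool delta mm',(tool_delta(P)*1e3).round())
    cv2.circle(im,tuple(proj(K,T,[*(M@(loc[i]*[1,sgn])+v[:2]),.1165]).round().astype(int)),3,(0,0,255),-1)
for q in ([110,75],[110,-75],[-110,75],[-110,-75]):
    cv2.circle(im,tuple(proj(K,T,[*(M@(np.array(q)/1e3)+v[:2]),.08]).round().astype(int)),3,(255,0,255),1)
cv2.imwrite('pics/fit.png',im[80:340,200:460].repeat(2,0).repeat(2,1))
E
```

```text
top clip_yellow_pad Y 0.84 [ 0.464 -0.06   0.116]
top clip_opposite_pad O 0.59 [ 0.668 -0.083  0.113]
scene clip_yellow_pad Y 0.76 [ 0.468 -0.061  0.117]
scene clip_opposite_pad O 0.74 [ 0.667 -0.088  0.12 ]
[ 0.56671681 -0.07328699 -0.80421157] -46.07792878273768 -1 res mm [[0.7, -0.6], [0.4, -2.6], [-3.3, 0.8], [1.5, 2.3]]
[[ 0.25   0.968  0.   ]
 [ 0.968 -0.25   0.   ]
 [ 0.     0.    -1.   ]]
Y [ 0.4781 -0.0476  0.17  ] tool delta mm [-551.  475.   75.]
O [ 0.6553 -0.099   0.17  ] tool delta mm [-557.  659.   75.]
A [ 0.5891 -0.1628  0.17  ] tool delta mm [-635.  611.   75.]
B [0.5444 0.0162 0.17  ] tool delta mm [-473.  523.   75.]
```

View pics/fit.png

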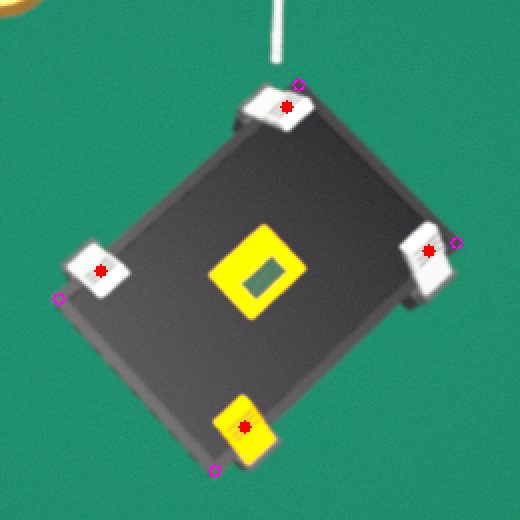

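The fit is good: 3 mm or less residual, and the predicted pads and rim corners sit on the picture. I move above the yellow clip with the fingers shut and turned to the case's y axis (+31.6° about tool z).

```bash
python3 -m inch '[[[-0.551,0.475,0.03,0,0,31.6,0],[-0.551,0.475,0.03,0,0,31.6,0],[-0.551,0.475,0.03,0,0,31.6,0],[-0.551,0.475,0.03,0,0,31.6,0],[-0.551,0.475,0.03,0,0,31.6,0],[-0.551,0.475,0.03,0,0,31.6,0],[-0.551,0.475,0.03,0,0,31.6,0],[-0.551,0.475,0.03,0,0,31.6,0],[-0.551,0.475,0.03,0,0,31.6,0],[-0.551,0.475,0.03,0,0,31.6,0]]]' 40
cat > go.py <<'E'
from h import *
import sys
P=dict(Y=(.4781,-.0476),O=(.6553,-.099),A=(.5891,-.1628),B=(.5444,.0162))
s=readout.sense(); Rt=R.from_rotvec(s['orientation']); x=Rt.as_matrix()[:,0]
print('clock',s['clock'],'pos',s['position'].round(4),'yaw',np.degrees(np.arctan2(x[1],x[0])).round(1),'F',s['ft_force'].round(1),'j6',s['joints'][5].round(2),'gap',round(s['finger_gap'],4))
for k in P: print(k,(tool_delta([*P[k],.17])*1e3).round(1))
E
python3 go.py
```

```text
clock: 1.63
position: [0.3411, 0.2301, 0.2284]
orientation: [-2.913, -1.175, -0.002]
ft_force: [1.0, 0.0, 0.6]
finger_gap: -0.0001
clock 1.6333 pos [0.3411 0.2301 0.2284] yaw 43.9 F [1.  0.  0.6] j6 -0.2 gap -0.0001
Y [-94.2 295.   58.4]
O [ -2.3 455.   58.5]
A [-94.2 455.   58.5]
B [ -2.2 295.1  58.5]
```

```bash
python3 -m inch '[[[-0.094,0.295,0.05,0,0,0,0],[-0.094,0.295,0.05,0,0,0,0],[-0.094,0.295,0.05,0,0,0,0],[-0.094,0.295,0.05,0,0,0,0],[-0.094,0.295,0.05,0,0,0,0],[-0.094,0.295,0.05,0,0,0,0],[-0.094,0.295,0.05,0,0,0,0],[-0.094,0.295,0.05,0,0,0,0],[-0.094,0.295,0.05,0,0,0,0],[-0.094,0.295,0.05,0,0,0,0]]]'
python3 go.py
python3 - <<'E'
from h import *
a=[cv2.resize(read_camera(n)[...,::-1],(400,300)) for n in ('scene','wrist')]
cv2.imwrite('pics/above.png',np.hstack(a))
E
```

```text
clock: 2.47
position: [0.4777, -0.047, 0.1779]
orientation: [-2.915, -1.171, 0.001]
ft_force: [-0.4, 0.1, 0.5]
finger_gap: 0.0001
clock 2.4667 pos [ 0.4777 -0.047   0.1779] yaw 43.8 F [-0.4  0.1  0.5] j6 -0.89 gap 0.0001
Y [-0.2  0.7  7.9]
O [ 92.3 160.4   7.8]
A [  0.3 160.7   7.8]
B [91.9  0.5  7.9]
```

View pics/above.png

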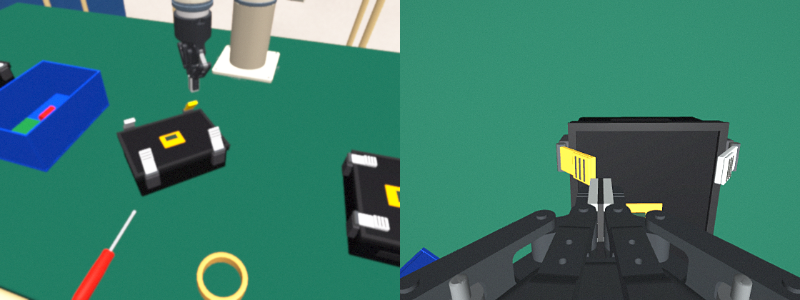

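The fingertips are thin in tool x and hang inward of the raised yellow tip. I therefore press 10 mm further out, about 30 mm from the hinge, so the raised tip sits under the fingertip all the way down.

```bash
python3 -m inch '[[[-0.010,0,0.01,0,0,0,0],[-0.010,0,0.03,0,0,0,0],[-0.010,0,0.045,0,0,0,0],[-0.010,0,0.055,0,0,0,0],[-0.010,0,0.062,0,0,0,0],[-0.010,0,0.062,0,0,0,0]]]'; python3 go.py
python3 - <<'E'
from h import *
a=[cv2.resize(read_camera(n)[...,::-1],(400,300)) for n in ('scene','wrist')]
cv2.imwrite('pics/press1.png',np.hstack(a))
E
```

```text
clock: 3.07
position: [0.4808, -0.0449, 0.121]
orientation: [-2.915, -1.168, -0.039]
ft_force: [18.6, 58.0, 28.5]
finger_gap: -0.0001
clock 3.0667 pos [ 0.4808 -0.0449  0.121 ] yaw 43.7 F [18.6 58.  28.5] j6 -0.9 gap -0.0001
Y [ -2.7   0.4 -49.1]
O [ 90.  160.  -45.6]
A [ -1.9 160.4 -47.7]
B [ 89.3   0.1 -47. ]
```

View pics/press1.png

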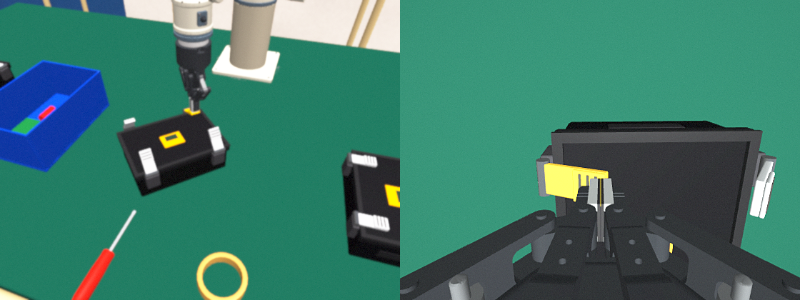

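The fingertip slipped inside the tip and wedged sideways, with 58 N lateral force. I back straight up, then land on the pad itself and follow its arc.

```bash
python3 -m inch '[[[0.005,0,-0.01,0,0,0,0],[0.005,0,-0.03,0,0,0,0],[0.005,0,-0.048,0,0,0,0],[0.005,0,-0.048,0,0,0,0],[0.005,0,-0.048,0,0,0,0]]]'; python3 go.py
python3 - <<'E'
from h import *
K,T=cam('wrist'); w=read_camera('wrist'); 
Q={}
for n in ('wrist','top'):
    if n=='top': K,T=cam(n); read_camera(n)
    for d in pinpoint('clip_yellow_pad',n)[:1]:
        p=(T@[*d['location'],1])[:3]; print(n,d['conf'],p.round(4),'tool mm',(tool_delta(p)*1e3).round(1))
# fingertip thickness: project points at tip +-x
K,T=cam('wrist'); s=readout.sense(); Rt=R.from_rotvec(s['orientation'])
for x in (-.01,-.005,0,.005,.01): print(x,proj(K,T,s['position']+Rt.apply([x,0,.014])).round())
cv2.imwrite('pics/w2.png',w[150:400,130:430,::-1].repeat(2,0).repeat(2,1))
E
```

```text
clock: 3.58
position: [0.4742, -0.0482, 0.1652]
orientation: [2.911, 1.177, 0.004]
ft_force: [0.0, 0.4, 0.1]
finger_gap: 0.0003
clock 3.5833 pos [ 0.4742 -0.0482  0.1652] yaw 44.0 F [0.  0.4 0.1] j6 -0.89 gap 0.0003
Y [ 3.2  2.3 -4.8]
O [ 94.9 162.4  -4.3]
A [  2.9 162.2  -4.5]
B [95.2  2.5 -4.6]
wrist 0.69 [ 0.4787 -0.0549  0.1069] tool mm [-0.4  8.4 56.9]
top 0.73 [0.5579 0.0287 0.1139] tool mm [115.    3.   49.3]
-0.01 [258. 267.]
-0.005 [268. 267.]
0 [279. 267.]
0.005 [289. 267.]
0.01 [300. 267.]
```

View pics/w2.png

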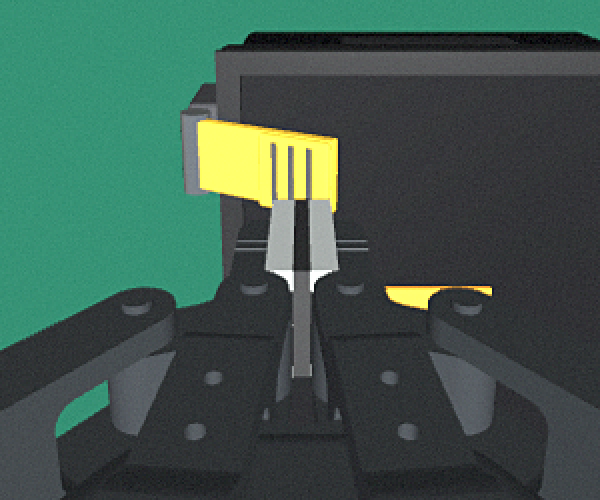

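The yellow clip is now half-way (pad about 107 mm, tip not below 95 mm), with the fingertips (about 14 mm wide) over its pad. I press again, about 5 mm further out and drifting inward on the way down.

```bash
python3 -m inch '[[[-0.006,0.002,0.02,0,0,0,0],[-0.006,0.002,0.038,0,0,0,0],[-0.005,0.002,0.046,0,0,0,0],[-0.003,0.002,0.052,0,0,0,0],[-0.002,0.002,0.057,0,0,0,0],[-0.001,0.002,0.061,0,0,0,0],[-0.001,0.002,0.063,0,0,0,0],[-0.001,0.002,0.063,0,0,0,0]]]'; python3 go.py
```

```text
clock: 4.45
position: [0.4749, -0.0513, 0.1021]
orientation: [2.914, 1.175, 0.0]
ft_force: [-4.6, 1.1, 13.3]
finger_gap: -0.0001
clock 4.45 pos [ 0.4749 -0.0513  0.1021] yaw 43.9 F [-4.6  1.1 13.3] j6 -0.9 gap -0.0001
Y [  4.9  -0.5 -67.9]
O [ 96.8 159.5 -67.8]
A [  4.9 159.5 -67.9]
B [ 96.9  -0.4 -67.9]
```

Tip height is 88 mm with 13 N up, so the clip is flat. I lift, then go over the opposite clip at d≈18 mm from its hinge (outward is +x there).

```bash
python3 -m inch '[[[0,0,-0.04,0,0,0,0],[0,0,-0.075,0,0,0,0],[0.02,0.03,-0.075,0,0,0,0],[0.12,0.16,-0.075,0,0,0,0],[0.12,0.16,-0.075,0,0,0,0],[0.12,0.16,-0.075,0,0,0,0],[0.12,0.16,-0.075,0,0,0,0],[0.12,0.16,-0.075,0,0,0,0],[0.12,0.16,-0.075,0,0,0,0],[0.12,0.16,-0.075,0,0,0,0]]]'; python3 go.py
python3 - <<'E'
from h import *
a=[read_camera('top')[80:340,160:460,::-1], read_camera('wrist')[100:360,130:430,::-1]]
cv2.imwrite('pics/o1.png',cv2.resize(np.hstack(a),(800,347)))
E
```

```text
clock: 5.28
position: [0.6713, -0.0833, 0.1757]
orientation: [-2.913, -1.175, 0.002]
ft_force: [-0.4, 0.3, 0.1]
finger_gap: 0.0
clock 5.2833 pos [ 0.6713 -0.0833  0.1757] yaw 43.9 F [-0.4  0.3  0.1] j6 -0.91 gap 0.0
Y [-114.4 -159.7    6. ]
O [-22.4   0.3   5.7]
A [-114.4    0.3    5.8]
B [ -22.4 -159.6    5.9]
```

View pics/o1.png

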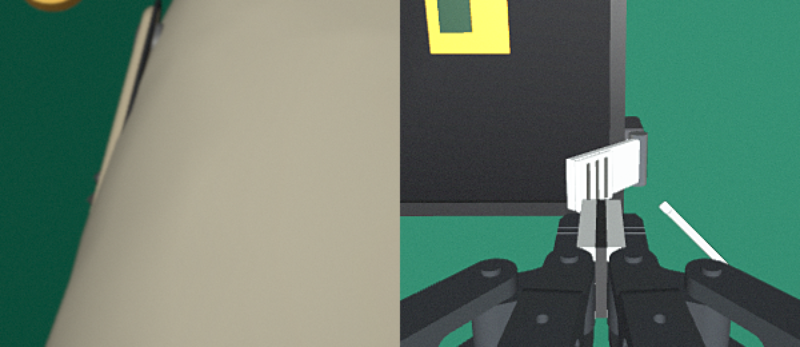

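Wrist view: the fingertips are over the opposite clip's ribs (crop 600,190). The arm hides the top view, so I check yellow in the scene camera before pressing.

```bash
python3 - <<'E'
from h import *
im=read_camera('scene'); K,T=cam('scene')
cv2.imwrite('pics/s2.png',cv2.resize(im[100:290,140:350,::-1],(630,570)))
for d in pinpoint('clip_yellow_pad','scene'): print(d['conf'],(T@[*d['location'],1])[:3].round(3))
E
```

```text
0.57 [ 0.48  -0.048  0.09 ]
```

View pics/s2.png

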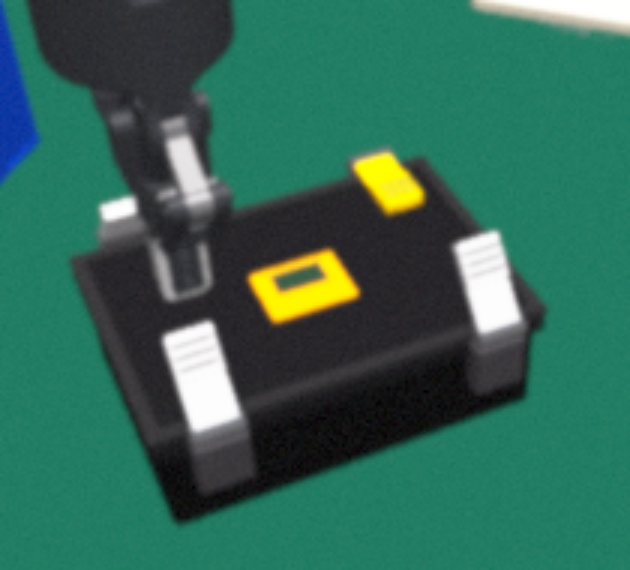

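Yellow lies flat at crop (388,183), pad 0.090 m, and the other three stand. I press the opposite clip along its arc.

```bash
python3 -m inch '[[[0,0,0.03,0,0,0,0],[0,0,0.045,0,0,0,0],[-0.005,0,0.051,0,0,0,0],[-0.009,0,0.056,0,0,0,0],[-0.012,0,0.061,0,0,0,0],[-0.015,0,0.066,0,0,0,0],[-0.017,0,0.070,0,0,0,0],[-0.018,0,0.0735,0,0,0,0],[-0.018,0,0.0735,0,0,0,0]]]'; python3 go.py
```

```text
clock: 6.23
position: [0.6587, -0.0964, 0.1026]
orientation: [2.914, 1.174, -0.001]
ft_force: [0.6, -0.1, 1.1]
finger_gap: 0.0003
clock 6.2333 pos [ 0.6587 -0.0964  0.1026] yaw 43.9 F [ 0.6 -0.1  1.1] j6 -0.93 gap 0.0003
Y [ -96.3 -160.4  -67.3]
O [ -4.3  -0.5 -67.4]
A [-96.2  -0.5 -67.3]
B [  -4.3 -160.5  -67.3]
```

```bash
python3 -m inch '[[[0,0,-0.04,0,0,0,0],[0,0,-0.073,0,0,0,0],[-0.119,0,-0.073,0,0,0,0],[-0.119,0,-0.073,0,0,0,0],[-0.119,0,-0.073,0,0,0,0],[-0.119,0,-0.073,0,0,0,0],[-0.119,0,-0.073,0,0,0,0],[-0.119,0,-0.073,0,0,0,0]]]'; python3 go.py
python3 - <<'E'
from h import *
a=[read_camera('scene')[100:290,140:350,::-1], read_camera('wrist')[130:320,170:380,::-1]]
cv2.imwrite('pics/a1.png',cv2.resize(np.hstack(a),(800,362)))
E
```

```text
clock: 6.9
position: [0.5738, -0.1788, 0.176]
orientation: [2.914, 1.173, 0.001]
ft_force: [0.4, 1.3, 0.4]
finger_gap: 0.0001
clock 6.9 pos [ 0.5738 -0.1788  0.176 ] yaw 43.9 F [0.4 1.3 0.4] j6 -1.09 gap 0.0001
Y [  21.9 -160.9    5.9]
O [114.1  -1.    6.1]
A [22.1 -0.9  6. ]
B [ 113.9 -160.9    6. ]
```

View pics/a1.png

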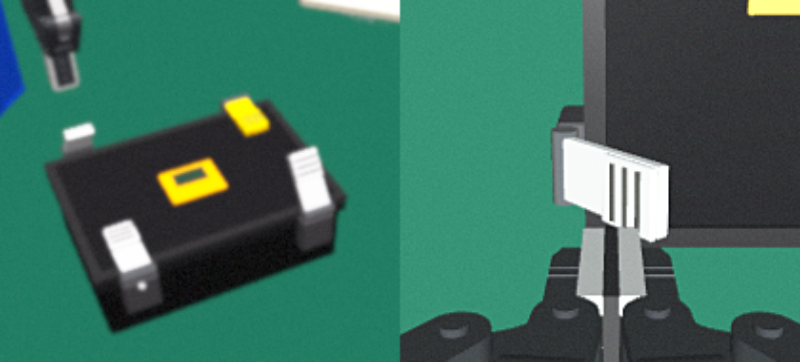

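The opposite clip (crop 128,245) looks flat and A and B still stand. I confirm with a number before pressing A.

```bash
cat > chk.py <<'E'
from h import *
for n in ('scene','top'):
    read_camera(n); K,T=cam(n)
    for q in ('clip_yellow_pad','clip_opposite_pad','clip_side_a_pad'):
        for d in pinpoint(q,n): print(n,q,round(d['conf'],2),(T@[*d['location'],1])[:3].round(3))
E
python3 chk.py
```

```text
scene clip_yellow_pad 0.55 [ 0.479 -0.045  0.089]
scene clip_opposite_pad 0.55 [ 0.654 -0.103  0.089]
scene clip_side_a_pad 0.71 [ 0.58  -0.176  0.116]
top clip_yellow_pad 0.91 [ 0.479 -0.043  0.089]
top clip_opposite_pad 0.65 [ 0.656 -0.094  0.084]
top clip_side_a_pad 0.86 [ 0.581 -0.173  0.115]
```

Yellow and opposite are both at about 89 mm, and A is still up at 116 mm. I press A.

```bash
python3 -m inch '[[[0,0,0.03,0,0,0,0],[0,0,0.045,0,0,0,0],[0.005,0,0.051,0,0,0,0],[0.009,0,0.056,0,0,0,0],[0.012,0,0.061,0,0,0,0],[0.015,0,0.066,0,0,0,0],[0.017,0,0.070,0,0,0,0],[0.018,0,0.074,0,0,0,0],[0.018,0,0.074,0,0,0,0]]]'; python3 go.py
```

```text
clock: 8.15
position: [0.587, -0.1658, 0.1024]
orientation: [2.913, 1.175, 0.001]
ft_force: [-0.9, 2.0, 4.4]
finger_gap: -0.0002
clock 8.15 pos [ 0.587  -0.1658  0.1024] yaw 43.9 F [-0.9  2.   4.4] j6 -1.06 gap -0.0002
Y [   3.6 -160.7  -67.7]
O [ 95.6  -0.7 -67.5]
A [  3.6  -0.7 -67.6]
B [  95.6 -160.6  -67.6]
```

B: x 95.6+22.4 = 118, y −160.5.

```bash
python3 -m inch '[[[0,0,-0.04,0,0,0,0],[0,0,-0.074,0,0,0,0],[0.118,-0.16,-0.074,0,0,0,0],[0.118,-0.16,-0.074,0,0,0,0],[0.118,-0.16,-0.074,0,0,0,0],[0.118,-0.16,-0.074,0,0,0,0],[0.118,-0.16,-0.074,0,0,0,0],[0.118,-0.16,-0.074,0,0,0,0],[0.118,-0.16,-0.074,0,0,0,0],[0.118,-0.16,-0.074,0,0,0,0]]]'; python3 go.py; python3 chk.py
```

```text
clock: 8.98
position: [0.5606, 0.0311, 0.1759]
orientation: [2.913, 1.176, 0.001]
ft_force: [0.3, -0.7, 0.5]
finger_gap: -0.0005
clock 8.9833 pos [0.5606 0.0311 0.1759] yaw 44.0 F [ 0.3 -0.7  0.5] j6 -0.73 gap -0.0005
Y [-114.    -0.7    5.8]
O [-22.1 159.3   6. ]
A [-114.1  159.3    5.9]
B [-22.   -0.6   5.9]
scene clip_yellow_pad 0.87 [ 0.478 -0.05   0.091]
scene clip_opposite_pad 0.61 [ 0.653 -0.096  0.092]
scene clip_side_a_pad 0.65 [ 0.589 -0.161  0.088]
top clip_side_a_pad 0.85 [ 0.59  -0.162  0.086]
```

```bash
python3 -m inch '[[[0,0,0.03,0,0,0,0],[0,0,0.045,0,0,0,0],[-0.005,0,0.051,0,0,0,0],[-0.009,0,0.056,0,0,0,0],[-0.012,0,0.061,0,0,0,0],[-0.015,0,0.066,0,0,0,0],[-0.017,0,0.070,0,0,0,0],[-0.018,0,0.074,0,0,0,0],[-0.018,0,0.074,0,0,0,0]]]'; python3 go.py
python3 -m inch '[[[0,0,-0.04,0,0,0,0],[0,0,-0.08,0,0,0,0],[0.04,-0.04,-0.1,0,0,0,0],[0.25,-0.06,-0.12,0,0,0,0],[0.25,-0.06,-0.12,0,0,0,0],[0.25,-0.06,-0.12,0,0,0,0],[0.25,-0.06,-0.12,0,0,0,0],[0.25,-0.06,-0.12,0,0,0,0],[0.25,-0.06,-0.12,0,0,0,0],[0.25,-0.06,-0.12,0,0,0,0]]]'; python3 go.py; python3 chk.py
python3 - <<'E'
from h import *
a=[cv2.resize(read_camera(n)[...,::-1],(400,300)) for n in ('scene','top')]
cv2.imwrite('pics/end.png',np.hstack(a))
E
```

```text
clock: 10.13
position: [0.547, 0.0183, 0.1022]
orientation: [-2.914, -1.174, 0.001]
ft_force: [-3.5, 0.1, 8.8]
finger_gap: 0.0001
clock 10.1333 pos [0.547  0.0183 0.1022] yaw 43.9 F [-3.5  0.1  8.8] j6 -0.75 gap 0.0001
Y [-95.4  -0.3 -67.7]
O [ -3.4 159.6 -67.8]
A [-95.3 159.7 -67.8]
B [ -3.4  -0.3 -67.8]
clock: 10.97
position: [0.6879, 0.2389, 0.2219]
orientation: [-2.912, -1.179, -0.005]
ft_force: [-0.8, -0.2, 0.1]
finger_gap: 0.0001
clock 10.9667 pos [0.6879 0.2389 0.2219] yaw 44.1 F [-0.8 -0.2  0.1] j6 -0.45 gap 0.0001
Y [-350.2   59.8   50.9]
O [-258.7  220.    51.4]
A [-350.6  219.8   51.1]
B [-258.2   60.1   51.2]
scene clip_yellow_pad 0.82 [ 0.477 -0.046  0.089]
scene clip_yellow_pad 0.35 [ 0.568 -0.074 -0.002]
scene clip_opposite_pad 0.78 [ 0.655 -0.104  0.09 ]
scene clip_side_a_pad 0.92 [ 0.589 -0.161  0.087]
top clip_yellow_pad 0.66 [ 0.479 -0.045  0.088]
top clip_opposite_pad 0.97 [ 0.656 -0.096  0.085]
top clip_side_a_pad 0.94 [ 0.592 -0.158  0.085]
```

View pics/end.png

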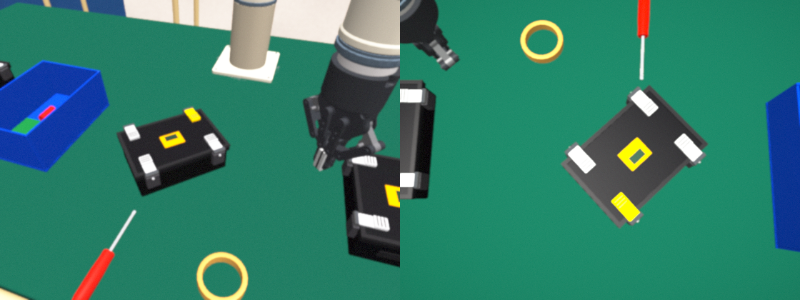

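All four clips lie flat and parallel in the top view: yellow (626,207), B (581,159), opposite (644,102), A (689,149). The arm is free in the air, touching nothing.

```bash
python3 -c "
from workcell import workorder; print(workorder.hand_in())"
```

```text
the job is handed in; nothing more can be done
None
```

I snapped all four clips flat in the required order: yellow, then diagonally opposite, then side A, then side B. I handed the job in at about 11 s on the robot clock. The hand-in gave no verdict.

**Last checks:** The pinpoint network put the yellow, opposite and side A pads at 85–90 mm, where flat is 88.5 mm. It gave no height for side B. For side B I rely on the press, where the fingertips reached 88 mm with about 9 N, and on the final top picture, where it lies flat like the others. After hand-over the arm hung clear, with force readings under 1 N.

**What went wrong:** My first press on the yellow clip slipped past its tip and wedged sideways. The end-of-move reading was about 67 N on the wrist, under the 120 N limit, but I do not know the peak in between. Contact was on the fingers as far as the pictures show, so the 40 N limit on the gripper's body should not apply. I backed off and pressed again, following the pad's arc, which seated it. The other three went down first time.

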